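# Wind the air sampler and hold its tension arm for threading

### The arm

A 6-joint arm with a two-finger parallel gripper is mounted at the origin on a cart in front of the work surface, level with it; the furniture and walls round the work are solid. World frame = base frame: x ahead of the robot, y to its left, z up, the work surface at z = 0. Lengths are in m, angles in rad, forces in N, time in s.
With the tool pointing down it reaches from about 0.35 to 0.975 m from the base axis. Payload 4.9 kg.
Tool frame: the origin (TCP) lies at the very end of the fingers, on their centre line; the grasp point (between the pads) lies behind it (manip.grip_depth is the z of the grasp point in the tool frame, in m); z points along the fingers, y is the direction in which the jaws open and shut (so a half turn about z gives the same grasp; the last joint's range is limited). The gripper opens to 85 mm and grips with 20 to 120 N. Pads are 22 mm wide; open, the fingers measure 114 mm over their backs; the gripper's body (76 mm by 85 mm) begins 54 mm behind the grasp point. The pads swing forward as they close: fully open they stand 13 mm farther back than shut.
Start: joints at [1.087, 0.053, 1.613, -0, 1.476, -0.119], TCP at [0.223, 0.584, 0.231] pointing down, gripper open.
Joint ranges: [-3.01, 3.01], [-1.01, 2.22], [0.06, 2.58], [-1.02, 4.17], [0.09, 2.62], [-3.14, 3.14]. Speed limits (rad/s): [2.57, 2.57, 3.14, 3.14, 3.14, 3.14].

### API

Orientations are given as a unit quaternion [w, x, y, z].
In Python, from plant import state, optics, manip, silhouettes, place_of gives the robot as it stands. The module is installed in compiled form; this text tells all that it offers.
- The arm moves only by the tool jog_arm, never from a script. Its argument "increments" is a list of rows, each an object with "slide": the shift along the tool's x, y, z in mm, a list of three; "rotation": the turn, a rotation vector about the tool's x, y, z in degrees, a list of three. A call has 1 to 20 rows; each row shifts and turns the commanded pose from where the row before left it, along the tool's axes as they then stand; what a row does not reach is not made up. A row lasts 1/12 s, in which the tool goes at most 41.7 mm and 7.16 degrees, less where a joint would pass 70% of its speed; a pose out of reach is approached as far as the arm can. A call with a gripper value outside its range is refused whole. "fingers" is the opening, from 0 (shut) to 1 (fully open), set as the call begins (left out, the last holds). The fingers move at their own pace and stop on an object; the grip force is fixed at half the most. Time passes only in rows, so rows that do not move let the fingers close. It gives the time, the measured TCP pose, the force and the opening at its end, in the units of the state.
- state(): the state, without advancing time (a new reading comes with each control period).
- optics.grab_frame(name): name is "scene" or "top" or "wrist"; returns a dict with "frame" (384x512x3 uint8, blue, green, red), "camera_matrix" (3x3 intrinsics, pixels), "distortion" ([k1, k2, p1, p2, k3] as OpenCV has them; the pictures are not rectified), "R" (3x3) and "t" (3): a world point X has camera coordinates R X + t. Camera axes: x right, y down, z forward; pixel columns grow to the right and rows downward; lengths in m; the calibration is good to about 2 mm. A picture is of the moment at which its call begins. There is no depth.
- manip.job_done(): hands the job in, once; it reports no verdict.
Trained networks look in the newest picture that a camera, given by its name, has taken for a name from the list of things; names that differ only in an ending like _2 or _b are one class to them, and where a whole thing is asked for, a point or a joint stands for the part that bears it (a point fixed in the world has none). Each returns a list of dicts, best first, with "score" (0 to 1); they miss things now and then, are a little off and sometimes report something else, mostly with a low value. They report only what shows in the picture. A call takes as long as a camera call.
- silhouettes(thing, camera): "mask" (384x512 bool, what is visible of it) and "bbox" ([left, top, right, bottom] in pixels, round what is visible of it).
- place_of(thing, camera): "uv" ([column, row] in pixels: a listed point, or the origin of a listed thing).
The state is a dict: "time": time; "joint_pos": joint angles; "joint_vel": joint speeds; "joint_efforts": joint torques, N m; "tool_pos": TCP position; "tool_rot": TCP orientation; "contact_force": force on the tool from outside, world axes, zero at the start; "ft_torque": the same for the moment, N m; "gripper_width": opening from 0.0 (shut) to 1.0 (fully open).
Only numpy, scipy, OpenCV 4.12 (cv2) and the standard library are available. Lean on these libraries where they do the work, as an engineer would, in place of code of your own. Each camera call takes 0.05 s, during which the arm holds its last target.

### The job

The air sampler on the worktop is to get a new tape. First wind its clockwork with the square-headed key on top of the round drum: turn it clockwise, a part turn at a time, until it comes to its stop. Then swing the sprung tension arm by the upright pin at its end, anticlockwise seen from above, right up to its stop and finish holding it there (do not let go: a colleague then threads the tape), leaving the petri dish, tape roll, timer and weighing bottle around it where they are.

Things in the scene. Friction and masses are not known exactly. Their poses are not given: they have to be found in the camera images.
- sampler: the air sampler: aluminium deck 200 x 340 mm, top 15 mm above the worktop, fixed to the worktop. Origin at the centre of its underside; x points to its back, y to its left, z up. On it: round grey clockwork drum (radius 44 mm, top 51 mm above the worktop) on the right with the key on top, tension arm on the left; spool, sampling head and guide rollers between them all stay below 46 mm
- key_grip (a point): centre of the winding key's steel grip, on the key's upright axis, 80 mm above the worktop. The grip is a square block 26 x 26 mm, 34 mm high (63 to 97 mm above the worktop), edges rounded; below it a round flange of radius 18 mm. The x and y axes of this point are square to the grip's faces and turn with the key
- winding_key (a joint): how far the key is wound, rad: grows as the key is turned clockwise seen from above; stop at 3.4. It starts between 0 and 0.9, and stays where it is left; turning it takes 0.07 to 0.11 N m
- tension_pin (a point): centre of the plain upright steel pin at the free end of the tension arm: diameter 14 mm, from 44 to 88 mm above the worktop (centre 68 mm); it turns with the arm, 100 mm from the pivot axis. The arm itself is 18 mm wide, its upper face 44 mm above the worktop
- tension_pivot (a point): point on the upright pivot axis of the tension arm, 68 mm above the worktop; fixed to the sampler. The pivot body is 34 mm across and reaches 55 mm above the worktop
- tension_arm (a joint): swing of the tension arm, rad: 0 where its spring rests it (pointing to the back of the sampler, 15 degrees to its left), grows anticlockwise seen from above, stop at 1.4 (pointing to the sampler's left, against a short upright pin with a black rubber sleeve). The spring always pushes back to 0, with 2 N at the pin at rest and 5.5 N at the stop
- petri: clear round petri dish, 64 mm across, 16 mm high, lying on the worktop just left of the sampler; origin under its centre; stays where it is (within 30 mm)
- label_tape: roll of label tape lying flat on the worktop in front of the sampler, 62 mm across, 19 mm high; origin under its centre; stays where it is (within 30 mm)
- lab_timer: flat lab timer lying on the worktop in front of the sampler, 66 x 62 x 17 mm; origin under its centre; stays where it is (within 30 mm)
- weighing_bottle: small glass weighing bottle with a lid, 34 mm across, 58 mm high, on the worktop behind the sampler; origin under its centre; stays where it is (within 30 mm)

How it is judged:
By the outcome, as a careful person would: the job done as asked, in the order asked, and still so for the second after the job is handed in, while the arm keeps its last pose, push and grip.
It also fails if it takes over 61 s, if anything falls off the work surface, if the arm or the gripper's body presses on something with over 40 N, if the wrist force passes 120 N, or if a joint passes its speed limit or range.

## Working session

There is one attempt and no reset: what is moved stays moved. The work goes in short steps, Python scripts to look and compute and a tool call to move; the robot and the scene stay as the last step left them, time stands still between calls to the robot, and variables do not carry over. Pictures are saved under pics/ and viewed, and the job is handed in when it is done.

Besides the shell and the picture viewer there is one more tool, called after "Request:" as name(argument=value, ...) on one line, values as JSON. jog_arm: Moves the arm, as the interface text tells. Its arguments: {"type":"object","properties":{"increments":{"type":"array","items":{"type":"object","properties":{"slide":{"type":"array","items":{"type":"number"}},"rotation":{"type":"array","items":{"type":"number"}}}}},"fingers":{"type":"number"}},"required":["increments"]}

```bash
mkdir -p pics; cat > h.py <<'E'
import numpy as np, cv2
from plant import state, optics, manip, silhouettes, place_of
def ray(f,uv):
    p=cv2.undistortPoints(np.array([[uv]],float),np.array(f["camera_matrix"],float),np.array(f["distortion"],float))[0,0]
    R=np.array(f["R"]);t=np.array(f["t"])
    return -R.T@t, R.T@np.array([p[0],p[1],1.])
def at_z(f,uv,z):
    o,d=ray(f,uv); return o+d*(z-o[2])/d[2]
def proj(f,X):
    R=np.array(f["R"],float);t=np.array(f["t"],float)
    return cv2.projectPoints(np.array(X,float).reshape(-1,3),cv2.Rodrigues(R)[0],t,np.array(f["camera_matrix"],float),np.array(f["distortion"],float))[0].reshape(-1,2)
E
python3 - <<'E'
from h import *
print(manip.grip_depth, state())
Z=dict(sampler=0,key_grip=.08,tension_pin=.068,tension_pivot=.068,petri=0,label_tape=0,lab_timer=0,weighing_bottle=0)
for c in ["top","scene","wrist"]:
    f=optics.grab_frame(c); cv2.imwrite(f"pics/{c}0.png",f["frame"])
    for k,z in Z.items():
        r=place_of(k,c)
        for q in r[:2]: print(c,k,round(q["score"],2),np.round(q["uv"],1),np.round(at_z(f,q["uv"],z),4))
E
```

```text
-0.0187 {'time': 0.0, 'joint_pos': array([ 1.08697048e+00,  5.33695668e-02,  1.61432295e+00, -4.38003584e-06,
        1.47597571e+00, -1.18998232e-01]), 'joint_vel': array([ 0.00128655, -0.00082092,  0.00068246, -0.00036007,  0.00126647,
        0.00153188]), 'joint_efforts': array([-3.61760496e-03, -3.93681121e+01, -3.70176959e+01, -4.32929937e-04,
        7.23779565e-03,  1.48106415e-05]), 'tool_pos': array([0.2226977 , 0.58330512, 0.23003784]), 'tool_rot': array([-3.06004540e-04,  1.81403554e-01,  9.83408193e-01, -9.91647493e-04]), 'contact_force': array([0.39716158, 0.27519044, 0.50922282]), 'ft_torque': array([-0.02263398, -0.00506611,  0.07110274]), 'gripper_width': 1.0046215288952212}
top sampler 0.87 [303.9 218.9] [ 0.5148 -0.057   0.    ]
top sampler 0.72 [291.8 282.5] [ 0.3645 -0.0425  0.    ]
top key_grip 0.56 [351.1 207.6] [ 0.5353 -0.1515  0.08  ]
top tension_pin 0.75 [269.4 178.4] [0.5851 0.0339 0.068 ]
top tension_pivot 0.96 [283.8 219. ] [ 0.4959 -0.0075  0.068 ]
top petri 0.95 [209.7 220.9] [0.4856 0.1629 0.    ]
top label_tape 0.9 [342.3 274.3] [ 0.3959 -0.1556  0. 
[... 207 characters left out ...]
91.3 227.5] [ 0.5241 -0.0476  0.    ]
scene sampler 0.28 [272.8 200.1] [0.5486 0.0557 0.    ]
scene key_grip 0.9 [333.3 224.4] [ 0.5411 -0.1554  0.08  ]
scene tension_pin 0.85 [294.8 177.1] [0.5906 0.0282 0.068 ]
scene tension_pivot 0.59 [272.7 200.9] [ 0.4952 -0.0136  0.068 ]
scene petri 0.82 [227.2 188.4] [0.4823 0.1593 0.    ]
scene label_tape 0.95 [269.7 286.7] [ 0.3835 -0.1572  0.    ]
scene lab_timer 0.83 [229.2 254.4] [ 0.365  -0.0383  0.    ]
scene lab_timer 0.48 [273.4 286. ] [ 0.3904 -0.1599  0.    ]
scene weighing_bottle 0.79 [345.2 211.3] [ 0.664  -0.0765  0.    ]
wrist petri 0.9 [102.8 359. ] [ 0.4779  0.1594 -0.    ]
wrist label_tape 0.45 [100.6 360.1] [ 0.4792  0.1531 -0.    ]
```

```bash
python3 - <<'E'
import cv2
for c in ["top","scene"]:
    i=cv2.imread(f"pics/{c}0.png")[120:320,170:420]
    cv2.imwrite(f"pics/{c}0c.png",cv2.resize(i,None,fx=3,fy=3,interpolation=cv2.INTER_CUBIC)[:600,:750])
E
```

```text
(no output)
```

View pics/top0c.png

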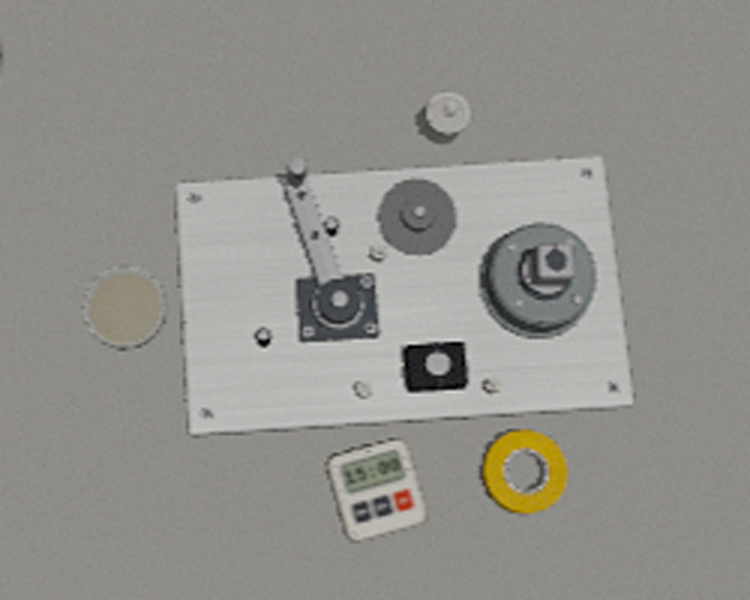

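View pics/scene0c.png

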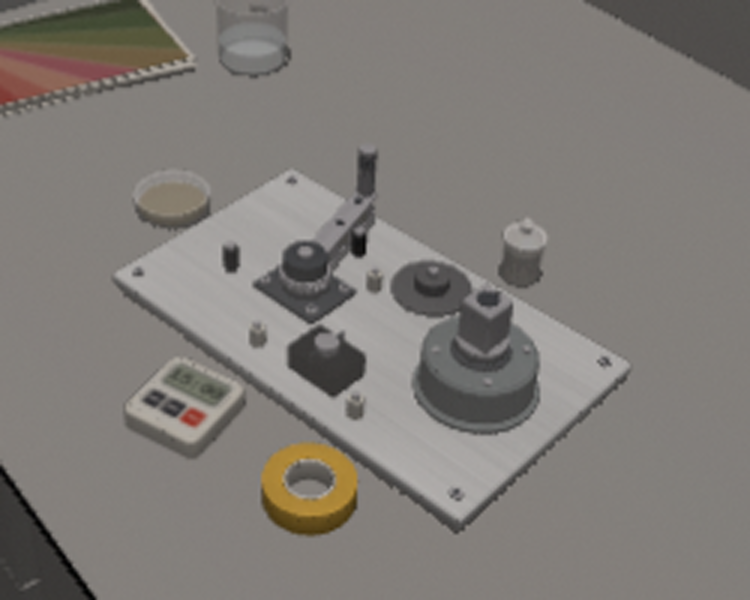

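The top view shows the deck almost square to the world, with the key at about (355,207), the pin at about (269,176) and the pivot at about (283,219). Next I'll work out the yaw and positions.

```bash
python3 - <<'E'
from h import *
from scipy.optimize import least_squares
ft=optics.grab_frame("top"); fs=optics.grab_frame("scene")
off=np.array([170,120])
ct=np.array([[178,183],[601,157],[633,404],[190,434]])/3+off   # BL, BR, FR, FL
cs=np.array([[292,170],[630,367],[460,530],[115,278]])/3+off
L=np.array([[.1,.17],[.1,-.17],[-.1,-.17],[-.1,.17]])
def pts(p,l,z):
    c,s=np.cos(p[2]),np.sin(p[2]); l=np.atleast_2d(l)
    return np.c_[p[0]+c*l[:,0]-s*l[:,1],p[1]+s*l[:,0]+c*l[:,1],np.full(len(l),z)]
for name,use in (("top",1),("both",2)):
    def res(p):
        r=proj(ft,pts(p,L,.015))-ct
        if use==2: r=np.r_[r,proj(fs,pts(p,L,.015))-cs]
        return r.ravel()
    s=least_squares(res,[.51,-.05,0]); print(name,s.x,np.degrees(s.x[2]),np.abs(s.fun).max())
for k in ["key_grip","tension_pin","tension_pivot"]:
    A=np.zeros((3,3));b=np.zeros(3)
    for f,c in ((ft,"top"),(fs,"scene")):
        q=place_of(k,c)[0]; o,d=ray(f,q["uv"]);d/=np.linalg.norm(d);P=np.eye(3)-np.outer(d,d);A+=P;b+=P@o
    print(k,np.linalg.solve(A,b))
print(at_z(ft,np.array([555,262])/3+off,.097), "cam",-ft["R"].T@ft["t"])
E
```

```text
top [ 0.51562233 -0.05440182  0.17630016] 10.101255094202083 1.1401403579619114
both [ 0.51502798 -0.05590439  0.17404617] 9.972111078769961 1.7737294408185846
key_grip [ 0.53623892 -0.15787511  0.07958041]
tension_pin [0.5880896  0.02828676 0.07187202]
tension_pivot [ 0.52874908 -0.02057402 -0.03090677]
[ 0.53273462 -0.15689031  0.097     ] cam [0.28582051 0.03082164 1.12877852]
```

Request:
jog_arm(increments=[{"slide": [-27.8,-29,0]},{"slide": [-27.8,-29,0]},{"slide": [-27.8,-29,0]},{"slide": [-27.8,-29,0]},{"slide": [-27.8,-29,0]},{"slide": [-27.8,-29,0]},{"slide": [-27.8,-29,0]},{"slide": [-27.8,-29,0]},{"slide": [-27.8,-29,0]},{"slide": [-27.8,-29,0]},{"slide": [-27.8,-29,0]},{"slide": [-27.8,-29,0]},{"slide": [-27.8,-29,0]},{"slide": [-27.8,-29,0]},{"slide": [-27.8,-29,0]},{"slide": [-27.8,-29,0]},{"slide": [-27.8,-29,0]},{"slide": [-27.8,-29,0]},{"slide": [-27.8,-29,0]},{"slide": [-27.8,-29,0]}])

```text
invalid input
```

Request:
jog_arm(increments=[{"rotation": [0,0,-5]},{"rotation": [0,0,-5]},{"rotation": [0,0,-5]},{},{}])

```text
invalid input
```

```bash
python3 - <<'E'
from h import *
s=state();print(s["time"],s["joint_pos"],s["tool_pos"],s["tool_rot"])
f=optics.grab_frame("wrist"); cv2.imwrite("pics/w1.png",f["frame"]); print("cam",-f["R"].T@f["t"], f["R"])
for k,z in dict(key_grip=.08,tension_pin=.068,tension_pivot=.068).items():
    for q in place_of(k,"wrist")[:2]: print(k,q["score"],q["uv"],at_z(f,q["uv"],z))
E
```

```text
1.75 [ 1.08700957e+00  5.27231942e-02  1.61289047e+00 -3.81420586e-06
  1.47602040e+00 -1.19002737e-01] [0.22295975 0.58385628 0.23129488] [-4.33356814e-06  1.81382245e-01  9.83412671e-01 -2.03359195e-05]
cam [0.14797573 0.61214545 0.37505536] [[ 3.56906589e-01  9.34140012e-01 -3.54023756e-04]
 [ 8.87905570e-01 -3.39124009e-01  3.10835336e-01]
 [ 2.90243667e-01 -1.11253519e-01 -9.50463712e-01]]
tension_pivot 0.67 [102.4, 360.0] [0.41982757 0.23947951 0.068     ]
```

View pics/w1.png

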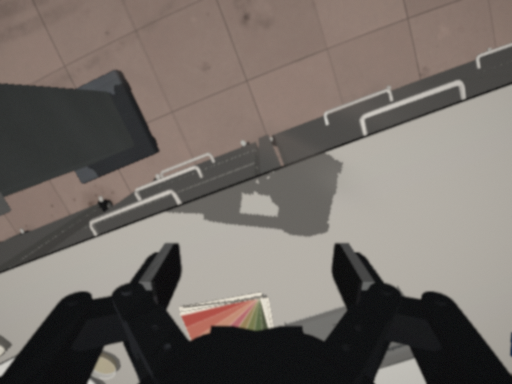

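The wrist camera sees the open fingers at the bottom, with jaws at about (165,260) and (350,260); no sampler in view yet. The rows seem to need both fields, so I'll send both.

Request:
jog_arm(increments=[{"slide": [-27.8,-29,0],"rotation": [0,0,0]},{"slide": [-27.8,-29,0],"rotation": [0,0,0]},{"slide": [-27.8,-29,0],"rotation": [0,0,0]},{"slide": [-27.8,-29,0],"rotation": [0,0,0]},{"slide": [-27.8,-29,0],"rotation": [0,0,0]},{"slide": [-27.8,-29,0],"rotation": [0,0,0]},{"slide": [-27.8,-29,0],"rotation": [0,0,0]},{"slide": [-27.8,-29,0],"rotation": [0,0,0]},{"slide": [-27.8,-29,0],"rotation": [0,0,0]},{"slide": [-27.8,-29,0],"rotation": [0,0,0]},{"slide": [-27.8,-29,0],"rotation": [0,0,0]},{"slide": [-27.8,-29,0],"rotation": [0,0,0]},{"slide": [-27.8,-29,0],"rotation": [0,0,0]},{"slide": [-27.8,-29,0],"rotation": [0,0,0]},{"slide": [-27.8,-29,0],"rotation": [0,0,0]},{"slide": [-27.8,-29,0],"rotation": [0,0,0]},{"slide": [-27.8,-29,0],"rotation": [0,0,0]},{"slide": [-27.8,-29,0],"rotation": [0,0,0]},{"slide": [-27.8,-29,0],"rotation": [0,0,0]},{"slide": [-27.8,-29,0],"rotation": [0,0,0]}])

```text
time: 3.62
tool_pos: [0.5359, -0.1585, 0.2314]
tool_rot: [0.0, 0.182, 0.983, 0.0]
contact_force: [0.7, 0.5, 0.5]
gripper_width: 0.999
```

Request:
jog_arm(increments=[{"slide": [0,0,0],"rotation": [0,0,-5]},{"slide": [0,0,0],"rotation": [0,0,-5]},{"slide": [0,0,0],"rotation": [0,0,-5]},{"slide": [0,0,0],"rotation": [0,0,0]}])

```text
time: 3.95
tool_pos: [0.5355, -0.1567, 0.2312]
tool_rot: [-0.0, 0.051, 0.999, 0.0]
contact_force: [-0.1, -0.1, -0.8]
gripper_width: 1.0
```

```bash
python3 - <<'E'
from h import *
s=state();print(s["time"],s["joint_pos"],s["tool_pos"],s["tool_rot"])
f=optics.grab_frame("wrist"); cv2.imwrite("pics/w2.png",f["frame"]); print("cam",-f["R"].T@f["t"])
for k,z in dict(key_grip=.08,tension_pin=.068,tension_pivot=.068).items():
    for q in place_of(k,"wrist")[:2]: print(k,q["score"],q["uv"],at_z(f,q["uv"],z))
E
```

```text
3.95 [-4.18176017e-01 -1.06856993e-01  1.76960916e+00  2.79297287e-05
  1.47913625e+00 -1.88664266e+00] [ 0.53546169 -0.15674687  0.23116739] [-1.33042099e-04  5.11438002e-02  9.98691288e-01  6.60434125e-05]
cam [ 0.45566739 -0.14886522  0.3749512 ]
key_grip 0.82 [257.7, 183.3] [ 0.53986483 -0.15583233  0.08      ]
key_grip 0.24 [332.1, 24.7] [ 0.3841088  -0.06571438  0.08      ]
tension_pivot 0.62 [385.0, 137.2] [ 0.50298055 -0.0038905   0.068     ]
```

View pics/w2.png

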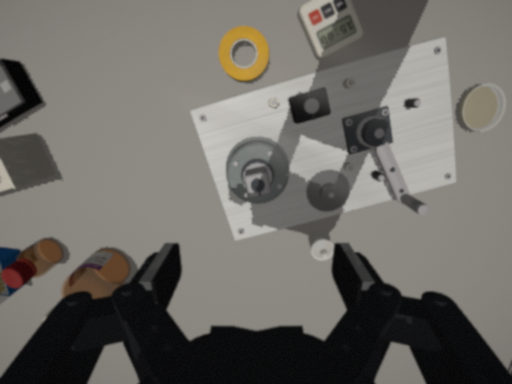

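```bash
python3 - <<'E'
import cv2
i=cv2.imread("pics/w2.png")[135:215,215:300]
cv2.imwrite("pics/w2c.png",cv2.resize(i,None,fx=7,fy=7,interpolation=cv2.INTER_CUBIC))
E
```

```text
(no output)
```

View pics/w2c.png

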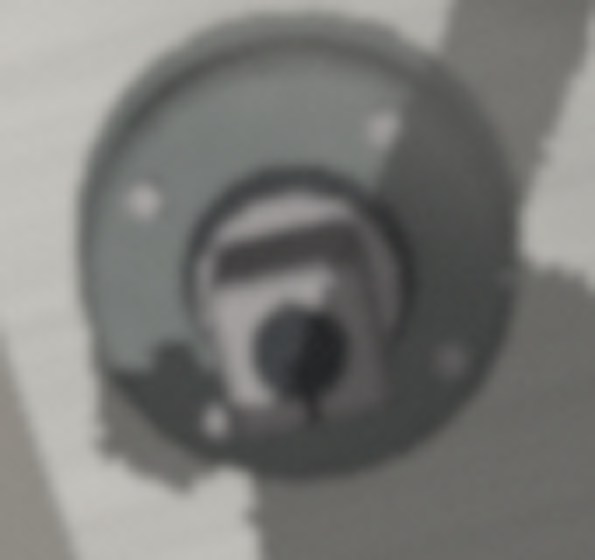

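```bash
python3 - <<'E'
from h import *
f=optics.grab_frame("wrist"); img=f["frame"]
c0=at_z(f,(215+300/7,135+350/7),.097); print(c0, at_z(f,(215+300/7,135+265/7),.051))
tiles=[]
for a in (0,6,12,18):
    b=cv2.resize(img[135:215,215:300],None,fx=4.6,fy=4.6,interpolation=cv2.INTER_CUBIC); b=b[:300,:390].copy() if 0 else b
    for z,col in ((.097,(0,0,255)),(.063,(0,255,0))):
        t=np.radians(a); X=[[c0[0]+.013*(np.cos(t)*u-np.sin(t)*v),c0[1]+.013*(np.sin(t)*u+np.cos(t)*v),z] for u,v in((1,1),(1,-1),(-1,-1),(-1,1))]
        p=(proj(f,X)-[215,135]+.5)*4.6
        cv2.polylines(b,[p.astype(int).reshape(-1,1,2)],True,col,1)
    cv2.putText(b,str(a),(5,20),0,.6,(0,0,0),2)
    tiles.append(b[60:340])
o=np.vstack([np.hstack(tiles[:2]),np.hstack(tiles[2:])]);print(o.shape)
cv2.imwrite("pics/w2o.png",o)
E
```

```text
[ 0.53705071 -0.15488746  0.097     ] [ 0.53472331 -0.15438832  0.051     ]
(560, 782, 3)
```

View pics/w2o.png

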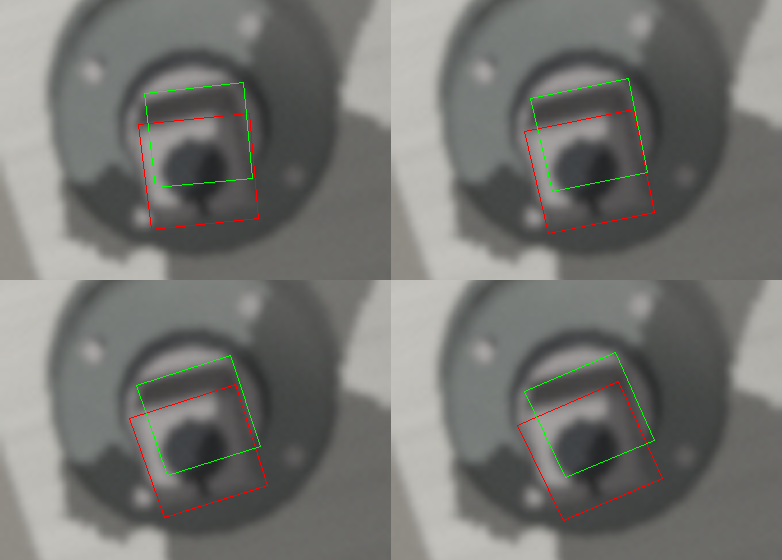

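Request:
jog_arm(increments=[{"slide": [0,0,0],"rotation": [0,0,-6]},{"slide": [0,0,0],"rotation": [0,0,-6]},{"slide": [-1,0.6,30],"rotation": [0,0,0]},{"slide": [0,0,35],"rotation": [0,0,0]},{"slide": [0,0,35],"rotation": [0,0,0]},{"slide": [0,0,30],"rotation": [0,0,0]},{"slide": [0,0,20],"rotation": [0,0,0]},{"slide": [0,0,10],"rotation": [0,0,0]},{"slide": [0,0,4],"rotation": [0,0,0]},{"slide": [0,0,0],"rotation": [0,0,0]}])

```text
time: 5.03
tool_pos: [0.5363, -0.1555, 0.0671]
tool_rot: [-0.0, -0.053, 0.999, 0.0]
contact_force: [0.2, -0.4, 0.0]
gripper_width: 1.002
```

```bash
python3 - <<'E'
from h import *
s=state();print(s["time"],s["joint_pos"],s["tool_pos"],s["tool_rot"],s["contact_force"],s["ft_torque"])
f=optics.grab_frame("wrist"); cv2.imwrite("pics/w3.png",f["frame"])
for q in place_of("key_grip","wrist")[:2]: print(q["score"],q["uv"],at_z(f,q["uv"],.08))
E
```

```text
5.0333 [-4.15459503e-01  5.61635098e-02  1.89841393e+00 -1.43497447e-05
  1.18758871e+00 -2.09250798e+00] [ 0.53633826 -0.15550399  0.067125  ] [-2.58845012e-04 -5.31037675e-02  9.98588958e-01  1.23566607e-04] [ 0.22776573 -0.37158971  0.01026756] [0.01856517 0.01349453 0.05124996]
0.74 [506.2, 329.6] [0.57944346 0.02242926 0.08      ]
0.68 [257.0, 260.6] [ 0.53921392 -0.15500056  0.08      ]
```

View pics/w3.png

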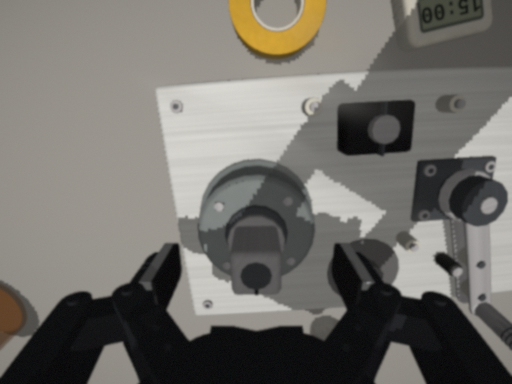

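The key sits centred between the jaws at (257,265) and square to them. Next I'll refine the centre from the hub hole at about (257,276).

```bash
python3 - <<'E'
from h import *
f=optics.grab_frame("wrist")
print(at_z(f,(257,275),.097))
c=f["frame"][205:305,195:320]; cv2.imwrite("pics/w3c.png",cv2.resize(c,None,fx=6,fy=6,interpolation=cv2.INTER_CUBIC)[:600])
for x in (.535,.537,.539): print(x,proj(f,[x,-.1555,.097]),proj(f,[x-.013,-.1555,.097]),proj(f,[x+.013,-.1555,.097]),proj(f,[x-.044,-.1555,.051]))
E
```

```text
[ 0.53959894 -0.15573684  0.097     ]
0.535 [[258.4289384  267.46853461]] [[261.29969433 245.04115453]] [[255.73911568 288.40860019]] [[265.66247957 163.90460628]]
0.537 [[258.00361215 270.78446214]] [[260.84583448 248.59221689]] [[255.34066858 291.5042994 ]] [[265.28774205 167.04452534]]
0.539 [[257.58252947 274.06554184]] [[260.3964705  252.10613254]] [[254.94620911 294.56742562]] [[264.91557171 170.16211247]]
```

View pics/w3c.png

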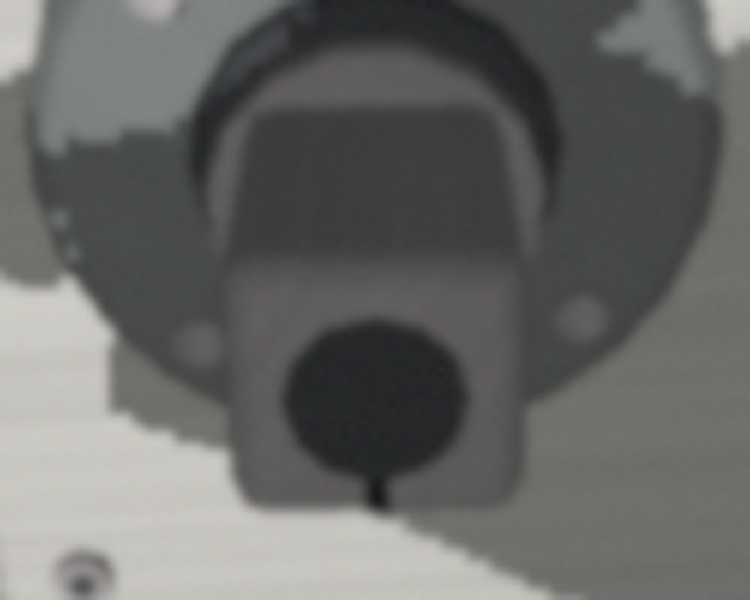

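Centre is at about x=0.5367, within 0.5 mm of the tool. Closing on it.

Request:
jog_arm(fingers=0, increments=[{"slide": [0,0,0],"rotation": [0,0,0]},{"slide": [0,0,0],"rotation": [0,0,0]},{"slide": [0,0,0],"rotation": [0,0,0]},{"slide": [0,0,0],"rotation": [0,0,0]},{"slide": [0,0,0],"rotation": [0,0,0]},{"slide": [0,0,0],"rotation": [0,0,0]},{"slide": [0,0,0],"rotation": [0,0,0]},{"slide": [0,0,0],"rotation": [0,0,0]}])

```text
time: 5.85
tool_pos: [0.5365, -0.1558, 0.0677]
tool_rot: [0.0, -0.053, 0.999, -0.0]
contact_force: [-1.3, -0.4, 3.2]
gripper_width: 0.294
```

```bash
python3 - <<'E'
from h import *
s=state();print(s["time"],s["tool_pos"],s["tool_rot"],s["contact_force"],s["ft_torque"],s["gripper_width"]*85)
E
```

```text
5.85 [ 0.53651026 -0.15583298  0.0677483 ] [ 6.67523569e-05 -5.31677258e-02  9.98585579e-01 -1.70881884e-04] [-1.33131226 -0.4298201   3.15964096] [-0.06793624  0.26986697 -0.10449413] 25.009774167239872
```

Request:
jog_arm(increments=[{"slide": [0,0,0],"rotation": [0,0,3]},{"slide": [0,0,0],"rotation": [0,0,3]},{"slide": [0,0,0],"rotation": [0,0,4]},{"slide": [0,0,0],"rotation": [0,0,5]},{"slide": [0,0,0],"rotation": [0,0,5]},{"slide": [0,0,0],"rotation": [0,0,5]},{"slide": [0,0,0],"rotation": [0,0,5]},{"slide": [0,0,0],"rotation": [0,0,5]},{"slide": [0,0,0],"rotation": [0,0,5]},{"slide": [0,0,0],"rotation": [0,0,5]},{"slide": [0,0,0],"rotation": [0,0,5]}])

```text
time: 6.77
tool_pos: [0.5366, -0.1555, 0.0677]
tool_rot: [0.0, 0.376, 0.927, 0.0]
contact_force: [-1.1, 1.2, 4.4]
gripper_width: 0.289
```

```bash
python3 - <<'E'
from h import *
s=state();print(s["time"],s["joint_pos"][5],s["tool_pos"],s["tool_rot"],s["contact_force"],s["ft_torque"],s["gripper_width"]*85)
E
```

```text
6.7667 -1.2161325034847859 [ 0.53659663 -0.15550932  0.06774861] [8.29359827e-05 3.75630949e-01 9.26769319e-01 1.10194035e-04] [-1.06606144  1.20175427  4.43504017] [0.11088178 0.18247143 0.09784352] 24.564710475859982
```

Request:
jog_arm(increments=[{"slide": [0,0,0],"rotation": [0,0,5]},{"slide": [0,0,0],"rotation": [0,0,5]},{"slide": [0,0,0],"rotation": [0,0,5]},{"slide": [0,0,0],"rotation": [0,0,5]},{"slide": [0,0,0],"rotation": [0,0,5]},{"slide": [0,0,0],"rotation": [0,0,5]},{"slide": [0,0,0],"rotation": [0,0,5]},{"slide": [0,0,0],"rotation": [0,0,5]},{"slide": [0,0,0],"rotation": [0,0,5]},{"slide": [0,0,0],"rotation": [0,0,5]},{"slide": [0,0,0],"rotation": [0,0,5]},{"slide": [0,0,0],"rotation": [0,0,5]},{"slide": [0,0,0],"rotation": [0,0,5]},{"slide": [0,0,0],"rotation": [0,0,5]},{"slide": [0,0,0],"rotation": [0,0,5]},{"slide": [0,0,0],"rotation": [0,0,5]}])

```text
time: 8.1
tool_pos: [0.5371, -0.1554, 0.0678]
tool_rot: [0.0, 0.883, 0.468, 0.001]
contact_force: [0.7, 0.3, 2.4]
gripper_width: 0.298
```

```bash
python3 - <<'E'
from h import *
s=state();print(s["time"],s["joint_pos"][5],s["tool_pos"],s["tool_rot"],s["contact_force"],s["ft_torque"],s["gripper_width"]*85)
f=optics.grab_frame("wrist"); cv2.imwrite("pics/w4.png",f["frame"])
E
```

```text
8.1 0.18005027035940602 [ 0.53707399 -0.1554243   0.06777874] [2.08674380e-04 8.83478390e-01 4.68471275e-01 7.45439578e-04] [0.73712283 0.32629184 2.43164724] [ 0.19443412 -0.00336397  0.15621926] 25.33541192488613
```

View pics/w4.png

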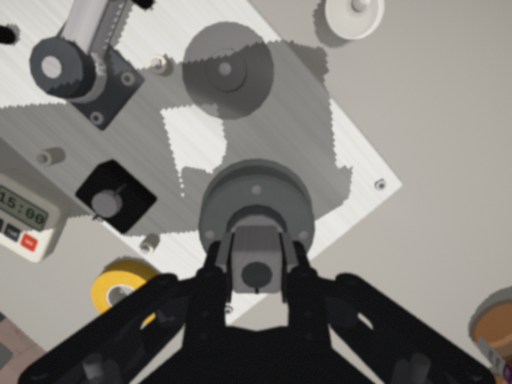

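The slit still points along the same tool direction, so the key is turning with the jaws. From here I'll take smaller steps and watch the torque.

Request:
jog_arm(increments=[{"slide": [0,0,0],"rotation": [0,0,4]},{"slide": [0,0,0],"rotation": [0,0,4]},{"slide": [0,0,0],"rotation": [0,0,3]},{"slide": [0,0,0],"rotation": [0,0,2]},{"slide": [0,0,0],"rotation": [0,0,0]}])

```text
time: 8.57
tool_pos: [0.5371, -0.1555, 0.0678]
tool_rot: [0.0, 0.93, 0.368, 0.001]
contact_force: [1.8, 0.8, 2.8]
gripper_width: 0.299
```

```bash
cat > s.py <<'E'
from h import *
s=state();q=s["tool_rot"];a=np.degrees(np.arctan2(q[2],q[1]))*2-90
print(round(s["time"],2),"yaw_y",a.round(2),s["joint_pos"][[0,5]].round(3),s["tool_pos"].round(4),s["contact_force"].round(2),s["ft_torque"].round(3),(s["gripper_width"]*85).round(2))
E
python3 s.py
```

```text
Traceback (most recent call last):
  File "s.py", line 3, in <module>
    print(round(s["time"],2),"yaw_y",a.round(2),s["joint_pos"][[0,5]].round(3),s["tool_pos"].round(4),s["contact_force"].round(2),s["ft_torque"].round(3),(s["gripper_width"]*85).round(2))
                                                                                                                                                          ^^^^^^^^^^^^^^^^^^^^^^^^^^^^^
AttributeError: 'float' object has no attribute 'round'
```

```bash
sed -i 's/(s\["gripper_width"\]\*85).round(2)/round(s["gripper_width"]*85,2)/' s.py; python3 s.py
```

```text
8.57 yaw_y -46.85 [-0.415  0.402] [ 0.5371 -0.1555  0.0678] [1.81 0.85 2.82] [ 0.289 -0.136 -0.007] 25.41
```

Request:
jog_arm(increments=[{"slide": [0,0,0],"rotation": [0,0,2]},{"slide": [0,0,0],"rotation": [0,0,2]},{"slide": [0,0,0],"rotation": [0,0,2]},{"slide": [0,0,0],"rotation": [0,0,2]},{"slide": [0,0,0],"rotation": [0,0,0]}])

```text
time: 8.98
tool_pos: [0.5372, -0.1555, 0.0678]
tool_rot: [0.0, 0.953, 0.302, 0.001]
contact_force: [2.9, 1.6, 2.4]
gripper_width: 0.295
```

```bash
python3 s.py
```

```text
8.98 yaw_y -54.83 [-0.415  0.541] [ 0.5372 -0.1555  0.0678] [2.93 1.6  2.39] [ 0.285 -0.221 -0.029] 25.04
```

Request:
jog_arm(increments=[{"slide": [0,0,0],"rotation": [0,0,2]},{"slide": [0,0,0],"rotation": [0,0,2]},{"slide": [0,0,0],"rotation": [0,0,2]},{"slide": [0,0,0],"rotation": [0,0,2]}])

```text
time: 9.32
tool_pos: [0.5372, -0.1556, 0.0678]
tool_rot: [0.0, 0.972, 0.235, 0.001]
contact_force: [4.0, 0.8, 2.0]
gripper_width: 0.295
```

```bash
python3 s.py
```

```text
9.32 yaw_y -62.84 [-0.415  0.681] [ 0.5372 -0.1556  0.0678] [3.96 0.85 2.  ] [ 0.24  -0.286  0.123] 25.06
```

Request:
jog_arm(increments=[{"slide": [0,0,0],"rotation": [0,0,2]},{"slide": [0,0,0],"rotation": [0,0,2]},{"slide": [0,0,0],"rotation": [0,0,2]}])

```text
time: 9.57
tool_pos: [0.5372, -0.1556, 0.0678]
tool_rot: [0.0, 0.983, 0.184, 0.001]
contact_force: [2.4, 1.7, 2.4]
gripper_width: 0.293
```

```bash
python3 s.py
```

```text
9.57 yaw_y -68.84 [-0.415  0.786] [ 0.5372 -0.1556  0.0678] [2.39 1.68 2.42] [ 0.261 -0.337  0.111] 24.87
```

Request:
jog_arm(increments=[{"slide": [0,0,0],"rotation": [0,0,2]},{"slide": [0,0,0],"rotation": [0,0,2]},{"slide": [0,0,0],"rotation": [0,0,2]}])

```text
time: 9.82
tool_pos: [0.5372, -0.1557, 0.0678]
tool_rot: [0.0, 0.991, 0.132, 0.001]
contact_force: [3.3, 0.9, 2.3]
gripper_width: 0.295
```

```bash
python3 s.py
```

```text
9.82 yaw_y -74.84 [-0.415  0.891] [ 0.5372 -0.1557  0.0678] [3.26 0.91 2.3 ] [ 0.259 -0.327  0.066] 25.07
```

Request:
jog_arm(increments=[{"slide": [0,0,0],"rotation": [0,0,2]},{"slide": [0,0,0],"rotation": [0,0,2]},{"slide": [0,0,0],"rotation": [0,0,2]}])

```text
time: 10.07
tool_pos: [0.5372, -0.1557, 0.0678]
tool_rot: [0.0, 0.997, 0.08, 0.001]
contact_force: [3.0, 1.2, 2.4]
gripper_width: 0.292
```

```bash
python3 s.py
```

```text
10.07 yaw_y -80.84 [-0.415  0.995] [ 0.5372 -0.1557  0.0678] [2.97 1.22 2.37] [ 0.224 -0.315  0.094] 24.8
```

Request:
jog_arm(increments=[{"slide": [0,0,0],"rotation": [0,0,2]},{"slide": [0,0,0],"rotation": [0,0,2]},{"slide": [0,0,0],"rotation": [0,0,2]}])

```text
time: 10.32
tool_pos: [0.5372, -0.1557, 0.0678]
tool_rot: [0.0, 1.0, 0.028, 0.001]
contact_force: [3.8, 0.7, 3.0]
gripper_width: 0.291
```

```bash
python3 s.py
```

```text
10.32 yaw_y -86.84 [-0.415  1.1  ] [ 0.5372 -0.1557  0.0678] [3.77 0.7  3.02] [ 0.181 -0.319  0.15 ] 24.7
```

Request:
jog_arm(increments=[{"slide": [0,0,0],"rotation": [0,0,2]},{"slide": [0,0,0],"rotation": [0,0,2]}])

```text
time: 10.48
tool_pos: [0.5372, -0.1558, 0.0678]
tool_rot: [0.0, 1.0, -0.007, 0.001]
contact_force: [2.1, 1.0, 2.4]
gripper_width: 0.296
```

```bash
python3 s.py
```

```text
10.48 yaw_y -90.84 [-0.415  1.17 ] [ 0.5372 -0.1558  0.0678] [2.11 1.02 2.41] [ 0.2   -0.412  0.084] 25.16
```

Request:
jog_arm(increments=[{"slide": [0,0,0],"rotation": [0,0,2]},{"slide": [0,0,0],"rotation": [0,0,2]}])

```text
time: 10.65
tool_pos: [0.5372, -0.1558, 0.0678]
tool_rot: [0.0, 0.999, -0.042, 0.001]
contact_force: [1.8, 1.3, 0.7]
gripper_width: 0.296
```

```bash
python3 s.py
```

```text
10.65 yaw_y -94.84 [-0.415  1.24 ] [ 0.5372 -0.1558  0.0678] [1.78 1.32 0.66] [ 0.163 -0.344  0.096] 25.12
```

Request:
jog_arm(increments=[{"slide": [0,0,0],"rotation": [0,0,2]},{"slide": [0,0,0],"rotation": [0,0,1]}])

```text
time: 10.82
tool_pos: [0.5372, -0.1558, 0.0678]
tool_rot: [0.001, 0.998, -0.065, 0.001]
contact_force: [3.3, 0.0, 1.5]
gripper_width: 0.294
```

```bash
python3 s.py
```

```text
10.82 yaw_y -97.49 [-0.415  1.287] [ 0.5372 -0.1558  0.0678] [3.31 0.04 1.47] [ 0.32  -0.482  2.647] 25.01
```

The torque jumped to 2.65 N m at yaw -97.5. That matches the expected stop, about 195° from the deck-aligned zero. Releasing and rising.

Request:
jog_arm(fingers=0.7, increments=[{"slide": [0,0,0],"rotation": [0,0,0]},{"slide": [0,0,0],"rotation": [0,0,0]},{"slide": [0,0,0],"rotation": [0,0,0]},{"slide": [0,0,0],"rotation": [0,0,0]},{"slide": [0,0,-15],"rotation": [0,0,0]},{"slide": [0,0,-30],"rotation": [0,0,0]},{"slide": [0,0,-35],"rotation": [0,0,0]},{"slide": [0,0,-20],"rotation": [0,0,0]},{"slide": [0,0,0],"rotation": [0,0,0]}])

```text
time: 11.57
tool_pos: [0.5394, -0.1571, 0.1737]
tool_rot: [0.002, 0.998, -0.069, 0.005]
contact_force: [1.1, 0.5, 1.3]
gripper_width: 0.701
```

```bash
python3 s.py; python3 - <<'E'
from h import *
f=optics.grab_frame("wrist"); cv2.imwrite("pics/w5.png",f["frame"])
E
```

```text
11.57 yaw_y -97.92 [-0.416  1.293] [ 0.5394 -0.1571  0.1737] [1.14 0.5  1.32] [ 0.04  0.   -0.04] 59.58
```

View pics/w5.png

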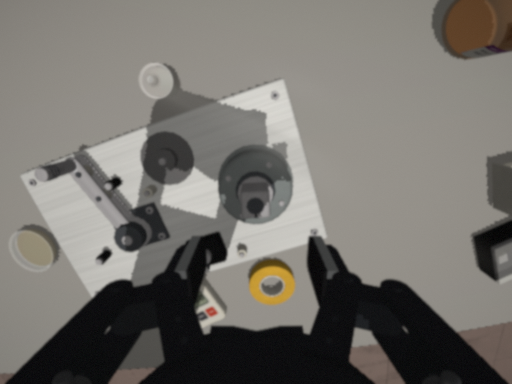

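Key slit is still aligned with the gripper at (255,205), so the key stayed at the stop. On to the pin.

Request:
jog_arm(fingers=1, increments=[{"slide": [0,0,0],"rotation": [0,0,-6]},{"slide": [0,0,0],"rotation": [0,0,-7]},{"slide": [0,0,0],"rotation": [0,0,-7]},{"slide": [0,0,0],"rotation": [0,0,-7]},{"slide": [0,0,0],"rotation": [0,0,-6]},{"slide": [20,-24,0],"rotation": [0,0,0]},{"slide": [24,-28,0],"rotation": [0,0,0]},{"slide": [24,-28,0],"rotation": [0,0,0]},{"slide": [24,-28,0],"rotation": [0,0,0]},{"slide": [20,-25,0],"rotation": [0,0,0]},{"slide": [11,-16,0],"rotation": [0,0,0]},{"slide": [0,0,0],"rotation": [0,0,0]},{"slide": [0,0,0],"rotation": [0,0,0]}])

```text
time: 12.7
tool_pos: [0.5835, 0.0322, 0.1653]
tool_rot: [-0.0, 0.976, 0.218, -0.002]
contact_force: [-0.2, 0.4, -0.3]
gripper_width: 1.001
```

```bash
python3 s.py; python3 - <<'E'
from h import *
f=optics.grab_frame("wrist"); cv2.imwrite("pics/w6.png",f["frame"])
for k,z in dict(key_grip=.08,tension_pin=.068,tension_pivot=.068).items():
    for q in place_of(k,"wrist")[:2]: print(k,q["score"],q["uv"],at_z(f,q["uv"],z))
E
```

```text
12.7 yaw_y -64.79 [-0.072  1.059] [0.5835 0.0322 0.1653] [-0.2   0.44 -0.26] [-0.035  0.002 -0.031] 85.04
key_grip 0.62 [395.6, 307.3] [ 0.53284091 -0.16047651  0.08      ]
tension_pin 0.97 [256.9, 186.1] [0.59010398 0.03470109 0.068     ]
tension_pivot 0.95 [253.1, 274.6] [ 0.49870295 -0.00389103  0.068     ]
```

View pics/w6.png

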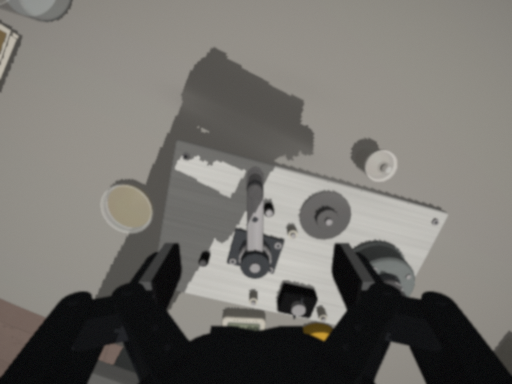

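The pin shows at (257,183) and the pivot at (255,262), in line with the tool axis. Descending over the pin.

Request:
jog_arm(increments=[{"slide": [4.5,2,10],"rotation": [0,0,0]},{"slide": [0,0,25],"rotation": [0,0,0]},{"slide": [0,0,25],"rotation": [0,0,0]},{"slide": [0,0,25],"rotation": [0,0,0]},{"slide": [0,0,15],"rotation": [0,0,0]},{"slide": [0,0,10],"rotation": [0,0,0]},{"slide": [0,0,0],"rotation": [0,0,0]},{"slide": [0,0,0],"rotation": [0,0,0]}])

```text
time: 13.57
tool_pos: [0.5895, 0.0311, 0.057]
tool_rot: [-0.0, 0.976, 0.217, -0.0]
contact_force: [0.1, -0.9, 0.3]
gripper_width: 0.998
```

```bash
python3 s.py; python3 - <<'E'
from h import *
f=optics.grab_frame("wrist"); cv2.imwrite("pics/w7.png",f["frame"])
for k,z in dict(tension_pin=.068,tension_pivot=.068).items():
    for q in place_of(k,"wrist")[:2]: print(k,q["score"],q["uv"],at_z(f,q["uv"],z))
print(proj(f,[state()["tool_pos"]*[1,1,0]+[0,0,.088]]))
E
```

```text
13.57 yaw_y -64.94 [-0.073  1.06 ] [0.5895 0.0311 0.057 ] [ 0.13 -0.89  0.27] [ 0.05  -0.012 -0.027] 84.79
tension_pin 0.95 [248.5, 251.0] [0.58881981 0.03561264 0.068     ]
[[256.85387769 271.69447833]]
```

View pics/w7.png

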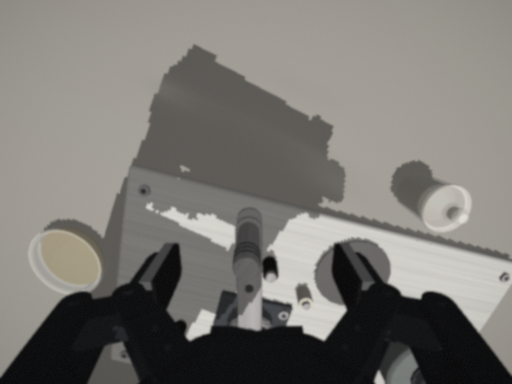

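The pin is about 9 px left of the tool axis, roughly 5 mm, with its top at about (247,272). Correcting and closing.

Request:
jog_arm(increments=[{"slide": [1,-2.5,0],"rotation": [0,0,0]},{"slide": [0,-2.2,0],"rotation": [0,0,0]}])

```text
time: 13.88
tool_pos: [0.5893, 0.0364, 0.0586]
tool_rot: [0.0, 0.976, 0.217, 0.001]
contact_force: [0.5, 0.7, 0.1]
gripper_width: 0.998
```

Request:
jog_arm(fingers=0, increments=[{"slide": [0,0,0],"rotation": [0,0,0]},{"slide": [0,0,0],"rotation": [0,0,0]},{"slide": [0,0,0],"rotation": [0,0,0]},{"slide": [0,0,0],"rotation": [0,0,0]},{"slide": [0,0,0],"rotation": [0,0,0]},{"slide": [0,0,0],"rotation": [0,0,0]},{"slide": [0,0,0],"rotation": [0,0,0]},{"slide": [0,0,0],"rotation": [0,0,0]},{"slide": [0,0,0],"rotation": [0,0,0]},{"slide": [0,0,0],"rotation": [0,0,0]}])

```text
time: 14.72
tool_pos: [0.5884, 0.0363, 0.0574]
tool_rot: [-0.0, 0.976, 0.217, -0.0]
contact_force: [-1.1, 0.1, 1.9]
gripper_width: 0.144
```

```bash
python3 s.py; python3 - <<'E'
from h import *
f=optics.grab_frame("wrist"); cv2.imwrite("pics/w8.png",f["frame"])
for k,z in dict(tension_pin=.068,tension_pivot=.068).items():
    for q in place_of(k,"wrist")[:2]: print(k,q["score"],q["uv"],at_z(f,q["uv"],z))
E
```

```text
14.72 yaw_y -64.9 [-0.065  1.068] [0.5884 0.0363 0.0574] [-1.08  0.1   1.92] [0.165 0.127 0.009] 12.23
tension_pin 0.97 [256.8, 251.5] [0.58918485 0.03625834 0.068     ]
tension_pin 0.58 [415.1, 194.3] [ 0.65673349 -0.02667075  0.068     ]
```

View pics/w8.png

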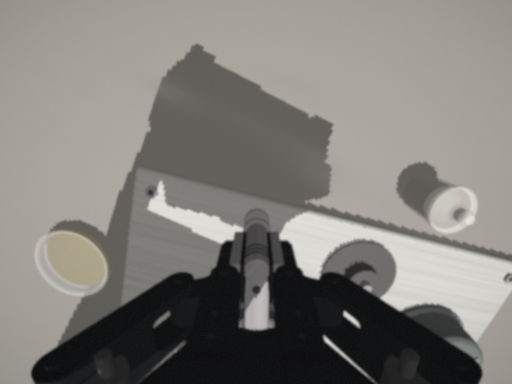

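Pin gripped (opening 12 mm, pin between the pads at (257,260)). Swinging anticlockwise about the pivot in chunks.

Request:
jog_arm(increments=[{"slide": [-0.1,-3.5,0],"rotation": [0,0,-2]},{"slide": [-0.1,-5.2,0],"rotation": [0,0,-3]},{"slide": [-0.1,-5.2,0],"rotation": [0,0,-3]},{"slide": [-0.1,-5.2,0],"rotation": [0,0,-3]},{"slide": [-0.1,-5.2,0],"rotation": [0,0,-3]},{"slide": [-0.1,-5.2,0],"rotation": [0,0,-3]},{"slide": [-0.1,-5.2,0],"rotation": [0,0,-3]}])

```text
time: 15.45
tool_pos: [0.5692, 0.0639, 0.0574]
tool_rot: [0.001, 0.923, 0.385, 0.0]
contact_force: [0.4, -2.9, 1.3]
gripper_width: 0.143
```

```bash
cat >> s.py <<'E'
t=np.radians(a+90); ex=np.array([np.cos(t),np.sin(t)]); ey=np.array([np.cos(t-np.pi/2),np.sin(t-np.pi/2)])
F=s["contact_force"][:2]; print("radial F",F@ex,"tool-y F",F@ey)
d=s["tool_pos"][:2]-[.4975,-.0065]; print("r",np.hypot(*d),"arm ang",np.degrees(np.arctan2(d[1],d[0])),"tool x yaw",a+90)
E
python3 s.py
```

```text
15.45 yaw_y -44.77 [-0.017  0.765] [0.5692 0.0639 0.0574] [ 0.38 -2.86  1.28] [-0.375 -0.056 -0.072] 12.15
radial F -1.760191240581757 tool-y F 2.285692832411106
r 0.10046446078808702 arm ang 44.49170442466832 tool x yaw 45.2324900174682
```

Request:
jog_arm(increments=[{"slide": [-0.2,-7,0],"rotation": [0,0,-4]},{"slide": [-0.2,-7,0],"rotation": [0,0,-4]},{"slide": [-0.2,-7,0],"rotation": [0,0,-4]},{"slide": [-0.2,-7,0],"rotation": [0,0,-4]},{"slide": [-0.2,-7,0],"rotation": [0,0,-4]},{"slide": [-0.2,-7,0],"rotation": [0,0,-4]},{"slide": [-0.2,-7,0],"rotation": [0,0,-4]},{"slide": [-0.2,-7,0],"rotation": [0,0,-4]},{"slide": [-0.2,-7,0],"rotation": [0,0,-4]}])

```text
time: 16.2
tool_pos: [0.5146, 0.0917, 0.0574]
tool_rot: [0.002, 0.759, 0.652, 0.0]
contact_force: [4.1, -5.9, -2.1]
gripper_width: 0.147
```

```bash
python3 s.py
```

```text
16.2 yaw_y -8.69 [0.036 0.189] [0.5146 0.0917 0.0574] [ 4.08 -5.91 -2.08] [-0.783 -0.462  0.007] 12.52
radial F -5.227034746616869 tool-y F 4.923307177946603
r 0.09966403217068934 arm ang 80.1198303548792 tool x yaw 81.3113535420748
```

Request:
jog_arm(increments=[{"slide": [-0.3,-5.2,0],"rotation": [0,0,-3]},{"slide": [-0.3,-5.2,0],"rotation": [0,0,-3]},{"slide": [-0.3,-5.2,0],"rotation": [0,0,-3]},{"slide": [-0.3,-5.2,0],"rotation": [0,0,-3]},{"slide": [-0.2,-5.2,0],"rotation": [0,0,-3]},{"slide": [-0.2,-3.5,0],"rotation": [0,0,-2]}])

```text
time: 16.7
tool_pos: [0.4856, 0.0918, 0.0575]
tool_rot: [0.002, 0.655, 0.756, 0.001]
contact_force: [5.9, -1.3, -3.8]
gripper_width: 0.142
```

```bash
python3 s.py
```

```text
16.7 yaw_y 8.23 [ 0.037 -0.106] [0.4856 0.0918 0.0575] [ 5.92 -1.29 -3.81] [-0.242 -0.761  0.037] 12.11
radial F -2.1269004720534674 tool-y F 5.670225090699657
r 0.09897746244050186 arm ang 96.93091314741092 tool x yaw 98.231239204294
```

Request:
jog_arm(increments=[{"slide": [0,-3.5,0],"rotation": [0,0,-2]},{"slide": [0,-1.7,0],"rotation": [0,0,-1]}])

```text
time: 16.87
tool_pos: [0.4805, 0.0909, 0.0575]
tool_rot: [0.002, 0.635, 0.773, 0.001]
contact_force: [5.4, -2.4, -4.4]
gripper_width: 0.146
```

```bash
python3 s.py
```

```text
16.87 yaw_y 11.18 [ 0.035 -0.159] [0.4805 0.0909 0.0575] [ 5.36 -2.42 -4.44] [-0.247 -0.821  0.061] 12.38
radial F -3.4104263758761313 tool-y F 4.7844278832678935
r 0.09886956532248678 arm ang 99.9101604579402 tool x yaw 101.18490581121064
```

Request:
jog_arm(increments=[{"slide": [0,-1.7,0],"rotation": [0,0,-1]},{"slide": [0,-1.7,0],"rotation": [0,0,-1]}])

```text
time: 17.03
tool_pos: [0.4773, 0.0902, 0.0575]
tool_rot: [0.002, 0.622, 0.783, 0.001]
contact_force: [6.0, -1.5, -4.0]
gripper_width: 0.143
```

```bash
python3 s.py
```

```text
17.03 yaw_y 13.14 [ 0.034 -0.194] [0.4773 0.0902 0.0575] [ 6.05 -1.51 -3.99] [-0.257 -0.858 -0.02 ] 12.12
radial F -2.847050277437048 tool-y F 5.5449979861018655
r 0.09877836523239251 arm ang 101.78776391585221 tool x yaw 103.13973553581916
```

Request:
jog_arm(increments=[{"slide": [0,-1.5,0],"rotation": [0,0,-1]}])

```text
time: 17.12
tool_pos: [0.4758, 0.0898, 0.0575]
tool_rot: [0.002, 0.615, 0.789, 0.001]
contact_force: [6.5, -1.6, -4.7]
gripper_width: 0.142
```

```bash
python3 s.py
```

```text
17.12 yaw_y 14.14 [ 0.034 -0.212] [0.4758 0.0898 0.0575] [ 6.5  -1.58 -4.7 ] [-0.26  -0.765 -0.056] 12.03
radial F -3.1221294627892724 tool-y F 5.915107454304091
r 0.09874991118203247 arm ang 102.66784968335635 tool x yaw 104.13554657188543
```

Request:
jog_arm(increments=[{"slide": [0,-1.5,0],"rotation": [0,0,-1]}])

```text
time: 17.2
tool_pos: [0.4744, 0.0895, 0.0575]
tool_rot: [0.002, 0.608, 0.794, 0.001]
contact_force: [5.2, -2.7, -4.2]
gripper_width: 0.141
```

```bash
python3 s.py
```

```text
17.2 yaw_y 15.13 [ 0.033 -0.231] [0.4744 0.0895 0.0575] [ 5.2  -2.66 -4.16] [-0.367 -0.779 -0.068] 12.0
radial F -3.9211766957214502 tool-y F 4.328188873989283
r 0.09870476716885733 arm ang 103.54427006942839 tool x yaw 105.13391503384224
```

Not at the stop yet; the force is still only the spring's.

Request:
jog_arm(increments=[{"slide": [0,-1,0],"rotation": [0,0,0]},{"slide": [0,-0.5,0],"rotation": [0,0,0]}])

```text
time: 17.37
tool_pos: [0.4738, 0.0893, 0.0575]
tool_rot: [0.003, 0.608, 0.794, 0.002]
contact_force: [11.4, -1.1, -7.3]
gripper_width: 0.144
```

```bash
python3 s.py
```

```text
17.37 yaw_y 15.09 [ 0.032 -0.231] [0.4738 0.0893 0.0575] [11.42 -1.14 -7.29] [-0.129 -1.365  0.065] 12.21
radial F -4.075555455611167 tool-y F 10.727820073476952
r 0.09865655165380602 arm ang 103.90915343556127 tool x yaw 105.09064527100372
```

Request:
jog_arm(increments=[{"slide": [0,-1,0],"rotation": [0,0,-1]},{"slide": [0,0,0],"rotation": [0,0,0]}])

```text
time: 17.53
tool_pos: [0.4736, 0.0892, 0.0576]
tool_rot: [0.004, 0.601, 0.799, 0.003]
contact_force: [13.5, 0.1, -10.6]
gripper_width: 0.142
```

```bash
python3 s.py
```

```text
17.53 yaw_y 16.08 [ 0.032 -0.249] [0.4736 0.0892 0.0576] [ 13.54   0.07 -10.56] [ 0.005 -1.711 -0.077] 12.11
radial F -3.6801890372361283 tool-y F 13.02668416587841
r 0.09863410490171531 arm ang 104.00548717406284 tool x yaw 106.08326734576984
```

Request:
jog_arm(increments=[{"slide": [0,-1,0],"rotation": [0,0,-0.5]},{"slide": [0,0,0],"rotation": [0,0,0]}])

```text
time: 17.7
tool_pos: [0.4735, 0.0891, 0.0576]
tool_rot: [0.005, 0.598, 0.801, 0.004]
contact_force: [15.9, 1.6, -13.5]
gripper_width: 0.144
```

```bash
python3 s.py
```

```text
17.7 yaw_y 16.54 [ 0.031 -0.257] [0.4735 0.0891 0.0576] [ 15.92   1.65 -13.52] [ 0.093 -2.198 -0.153] 12.24
radial F -2.9531160646067747 tool-y F 15.729676532798083
r 0.0986029163256431 arm ang 104.10888019905812 tool x yaw 106.54347600886798
```

The tool has stalled and the force rose from about 5 N to 16 N, so the arm is at its stop. Checking with the cameras.

```bash
python3 - <<'E'
from h import *
a=[]
for c in ["top","scene"]:
    f=optics.grab_frame(c); a.append(cv2.resize(f["frame"][120:320,170:420],None,fx=1.6*2,fy=3.2,interpolation=cv2.INTER_CUBIC)[:600,:800])
    cv2.imwrite(f"pics/{c}9.png",a[-1])
    for k,z in dict(petri=0,label_tape=0,lab_timer=0,weighing_bottle=0,tension_pin=.068,tension_pivot=.068,key_grip=.08).items():
        for q in place_of(k,c)[:1]: print(c,k,round(q["score"],2),at_z(f,q["uv"],z).round(4))
f=optics.grab_frame("wrist"); cv2.imwrite("pics/w9.png",f["frame"])
E
python3 s.py
```

```text
top petri 0.48 [0.4811 0.1682 0.    ]
top label_tape 0.62 [ 0.3894 -0.1528  0.    ]
top lab_timer 0.66 [ 0.3611 -0.0402  0.    ]
top weighing_bottle 0.48 [ 0.6581 -0.0725  0.    ]
top tension_pivot 0.86 [ 0.4988 -0.011   0.068 ]
top key_grip 0.79 [ 0.5384 -0.1513  0.08  ]
scene petri 0.62 [0.4858 0.1544 0.    ]
scene label_tape 0.77 [ 0.3837 -0.1618 -0.    ]
scene lab_timer 0.76 [ 0.3615 -0.0419  0.    ]
scene weighing_bottle 0.86 [ 0.6694 -0.0739  0.    ]
scene tension_pin 0.65 [0.4774 0.0896 0.068 ]
scene tension_pivot 0.74 [ 0.4978 -0.0022  0.068 ]
scene key_grip 0.67 [ 0.5511 -0.1558  0.08  ]
18.55 yaw_y 16.54 [ 0.031 -0.257] [0.4735 0.0891 0.0576] [ 15.69   0.76 -12.83] [ 0.095 -2.211 -0.158] 12.29
radial F -3.731528798143271 tool-y F 15.253857795940958
r 0.09860782311418985 arm ang 104.11032091761756 tool x yaw 106.53655368463657
```

View pics/scene9.png

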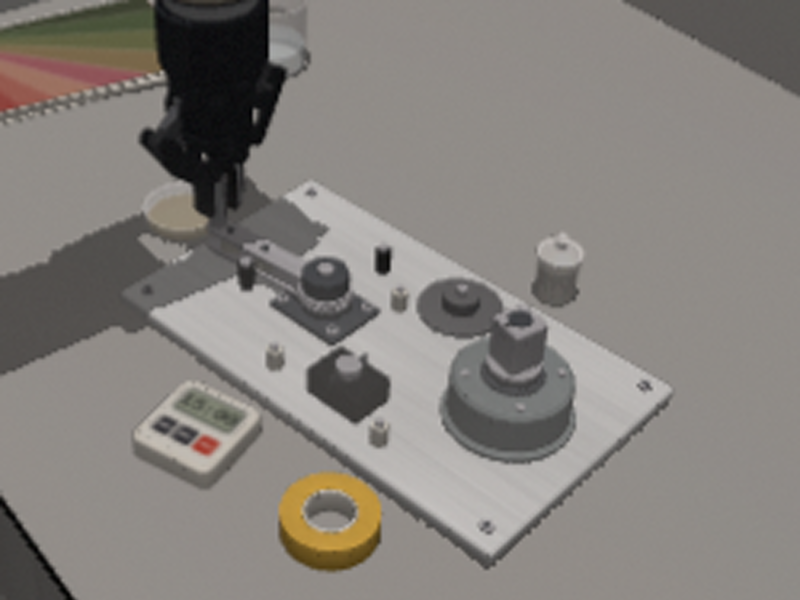

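View pics/w9.png

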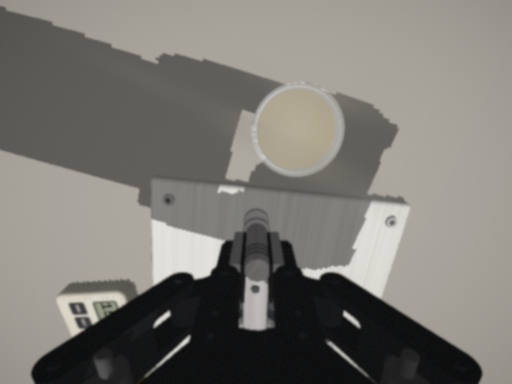

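View pics/top9.png

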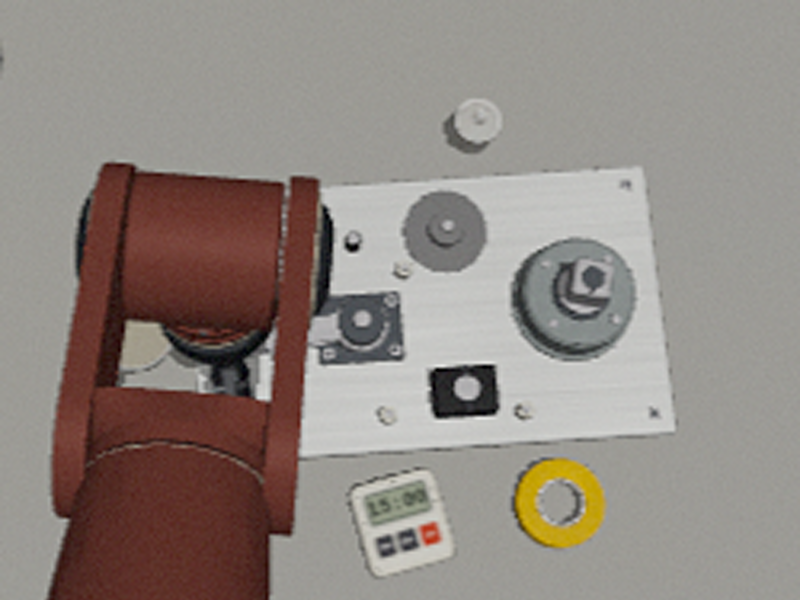

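The scene view shows the arm against the sleeved stop post at (246,272), with the gripper on the pin. The key is square and the petri dish, timer, tape roll and bottle haven't moved. Handing in.

```bash
python3 -c "
from plant import manip; print(manip.job_done())"; python3 s.py
```

```text
the job is handed in; nothing more can be done
None
the job is handed in; nothing more can be done
```

I wound the clockwork to its stop, then swung the tension arm to its stop. I handed the job in at about 18.6 s with the gripper still holding the arm there.

- **Winding key:** I turned it about 193° clockwise in one grasp, in several part turns. The torque jumped from about 0.1 to 2.65 N m near the expected stop angle. A picture after release showed the key had not sprung back.
- **Tension arm:** I gripped the pin and swung it about 80° anticlockwise. The force then rose from about 5 N (the spring) to about 15.5 N while the tool stopped moving. The scene picture shows the arm against the sleeved post.
- **Surrounding objects:** the petri dish, tape roll, timer and weighing bottle measured within about 10 mm of where they started, which is the networks' own scatter.
- **Readings that disagreed:**
  - The networks placed the pivot and pin several mm apart between cameras, so I corrected the approach to the pin by about 5 mm using the wrist picture.
  - At the end the top camera could not see the pin, because the robot arm was in the way.
  - The scene camera placed the key about 15 mm off in x. The top camera and the pictures did not support that.
  - The last force reading also had a vertical part of about 13 N, well under the limits.

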